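# Third hand for a printing frame

## Task

A purple ink bottle has tipped over where the new wooden printing frame has to go: first stand it upright in the marked empty place of the ink lane, between the two standing bottles, and let go of it. Then bring the frame, lying flat on the bench, with its brass-hinge side flush against the aluminium bar of the sprung fence, its ends level with the bar's ends, and push until the red pointer is in the green band, never driving the bar to the end of its spring. The job ends holding: finish with the robot still steadily pressing the frame there so that a colleague can screw the hinges on, and do not knock over or shift the other things.

Things in the scene. Friction and masses are not known exactly. Their poses are not given: they have to be found in the camera images.
- ink_purple: Dark purple square ink bottle: body 44 x 44 mm, 100 mm tall, rounded edges, then a round white cap 28 mm in diameter and 22 mm high; about 0.18 kg, closed. Origin: centre of its base face; its own z axis runs from the base to the cap (122 mm long in all). It starts lying on one flat side on the bench (axis 22 mm up), in front of the fence and roughly along it, with the cap pointing to the left (the lane side), within about 25 degrees.
- cap_top (a point): Centre of the purple bottle's cap top, 122 mm from its base along its axis.
- lane: The ink lane: a fixed black rubber strip, 90 x 320 mm and 4 mm thick, lying on the bench at the robot's left, its length running roughly away from the robot (within 12 degrees); origin under its centre, its y along its length, its x across it to the left, z up. Top face 4 mm above the bench.
- gap (a point): The empty place: middle of the yellow-taped square on top of the lane, 4 mm above the bench. The standing neighbours' centres are about 110 mm to either side along the lane, so about 66 mm is free either side of a bottle's face at the middle.
- ink_green: Bottle like the purple one, but green, standing in the lane at the near or far side of the empty place. Origin: centre of its base. Not to be disturbed.
- ink_yellow: Bottle like the purple one, but yellow, standing in the lane at the other side (far or near) of the empty place. Origin: centre of its base. Not to be disturbed.
- frame: Loose open wooden frame without mesh, 170 mm (its x) x 200 mm (its y), of bars 26 mm wide and 30 mm high, so the clear opening is 118 x 148 mm; about 0.28 kg. It lies flat at the robot's right. Origin: centre of its underside; x points to its brass-hinge bar (a 200 mm side with two brass plates on top), away from the robot, z up.
- frame_grip (a point): Top face of the frame's plain bar, opposite the hinge bar, at mid-length: 72 mm behind the origin along the frame's -x, 30 mm above its underside. The bar is 26 mm wide there.
- frame_edge (a point): Middle of the outer face of the frame's hinge bar, 85 mm from the origin along the frame's x, 15 mm up. This face goes against the stop bar.
- fence: The sprung fence, fixed to the bench beyond the middle: an aluminium stop bar 200 mm long, 30 mm high (from 3 to 33 mm above the bench), in front of a grey housing 200 mm long and 36 mm high whose front lies 55 mm behind the bar's rest face. Origin: on the bench under the middle of the bar's front face at rest; its x points into the fence (the direction to push), y along the bar. It is turned up to 12 degrees.
- stop_bar (a joint): How far the stop bar is pushed back along the fence's x, in m: 0 at rest, end of travel 0.030. Spring of 600 N/m with no preload (6 N at 0.010, 12 N at 0.020); springs back when let go. A red pointer on the bar moves over a white plate on the housing; it stands in the plate's green band from 0.010 to 0.020.
- stop_face (a point): Middle of the stop bar's front face, 18 mm above the bench; it moves with the bar.
- tub: White plastic tub, 100 mm in diameter, 110 mm high, standing on the left, beyond the lane. Origin: centre of its underside. Not to be disturbed.
- tape_low: Roll of yellow masking tape lying flat, 104 mm in diameter, 36 mm high, at the far left. Origin: centre of its underside. Not to be disturbed.
- tape_high: Smaller yellow tape roll, 92 mm in diameter, 25 mm high, on top of the other. Origin: centre of its underside. Not to be disturbed.
- squeegee: Squeegee with a wooden grip and red blade, 200 mm long, about 75 mm wide, 22 mm high, lying at the far right. Origin: under its wooden grip. Not to be disturbed.

How it is judged:
On the way, in this order (a step that is already met when the one before it is completed fails the run):
1. the purple bottle stands upright in the empty place of the lane, let go (angle between ink_purple's own z axis and vertical below 0.12 rad and z of cap_top in the frame of lane above 0.11 m and horizontal distance between ink_purple and gap below 0.03 m and z of ink_purple in the frame of lane below 0.012 m and linear speed of ink_purple below 0.03 m/s and contact force between the fingers and ink_purple below 0.2 N), for 0.2 s.
2. the frame is pressed flush against the stop bar with the pointer in the green band (value of joint stop_bar between 0.009 and 0.021 m and contact force between frame and fence between 4 and 15 N and contact force between the fingers and frame above 3 N and angle between the y axis of frame and the y axis of fence, either way round below 0.06 rad and y of frame_edge in the frame of stop_face between -0.015 and 0.015 m and x of frame_edge in the frame of stop_face between -0.006 and 0.006 m and angle between frame's own z axis and vertical below 0.06 rad and height (world z) of frame below 0.01 m), for 0.3 s.
At the end, for the whole second after the job is handed in: Bottle upright (7 deg) within 30 mm of the gap, let go. Frame flat (10 mm, 3.4 deg), hinge bar on the stop bar within 6 mm, parallel within 3.4 deg, centred within 15 mm; stop bar pushed back 9-21 mm, frame bearing on it with 4-15 N, gripper still on the frame (over 3 N). Others upright (all of step 1 and all of step 2 and angle between each of ink_green, ink_yellow, tub, tape_low, tape_high, squeegee's own z axis and vertical below 0.15 rad); the arm keeps its last pose, push and grip.
It fails at once if the stop bar is driven to the end of its spring (more than 27 mm) (value of joint stop_bar above 0.027 m).
It fails at once if a standing ink bottle is shifted more than 30 mm (distance of any of ink_green, ink_yellow from where it was at the start of the episode above 0.03 m).
It fails at once if the tub, a tape roll or the squeegee is shifted more than 30 mm (distance of any of tub, tape_low, tape_high, squeegee from where it was at the start of the episode above 0.03 m).
It also fails if it takes over 64 s, if anything falls off the work surface, if the arm or the gripper's body presses on something with over 40 N, if the wrist force passes 120 N, or if a joint passes its speed limit or range.

## Robot

A 7-joint arm with a two-finger parallel gripper is mounted at the origin on the work surface. World frame = base frame: x ahead of the robot, y to its left, z up, the work surface at z = 0. Lengths are in m, angles in rad, forces in N, time in s.
With the tool pointing down it reaches from about 0.35 to 0.775 m from the base axis. Payload 3.1 kg.
Tool frame: the origin (TCP) lies midway between the tips of the shut fingers; the grasp point (between the pads) lies 19 mm behind it; z points along the fingers, y is the line along which they close (so a half turn about z gives the same grasp; the last joint's range is limited). The gripper opens to 85 mm and grips with 20 to 120 N. Pads are 22 mm wide; open, the fingers measure 114 mm over their backs; the gripper's body (76 mm by 85 mm) begins 54 mm behind the grasp point. The pads swing forward as they close: fully open they stand 13 mm farther back than shut.
Start: joints at [-1.22, 0.311, 0.014, 1.512, -0.004, 1.319, -0.027], TCP at [0.211, 0.508, 0.231] pointing down, gripper open.
Joint ranges: [-2.7, 2.7], [-0.3, 1.91], [-1.27, 1.3], [0.12, 2.57], [-1.44, 4.58], [0.2, 2.03], [-3.05, 3.05]. Speed limits (rad/s): [2.79, 2.79, 3.14, 3.14, 3.14, 3.14, 3.14].

## Interface

Orientations are given as [roll, pitch, yaw] about the fixed x, y, z axes, in that order (R = Rz(yaw) Ry(pitch) Rx(roll)).
In Python, from rig import movep, line_to, movej, move_gripper, wait, inverse_kinematics, get_obs, get_image, get_calibration, IKError, hand_in, look_for, outline_of gives the robot as it stands. Calls block until the motion is done:
- movep(position, orientation): joint-space move of the TCP to a pose.
- line_to(position, ori=None, rate=0.15): straight line of the TCP; ori=None keeps the orientation; rate is the mean speed in m/s.
- movej(angles): joint-space move.
- move_gripper(opening, grasp_force=None): opening from 0.0 (shut) to 1.0 (fully open); grasp_force is the grip in N (None keeps the last); returns when the fingers have stopped.
- wait(seconds).
- inverse_kinematics(position, orientation): joint angles nearest the present ones, or None.
- get_obs(): the state.
- get_image(name): name is "side" or "top"; returns the picture (480x640x3 uint8, blue, green, red); there is no depth.
- get_calibration(name): a dict with "mtx" (3x3 intrinsics, pixels), "cam_to_world" (4x4, takes a point from camera to world coordinates). Camera axes: x right, y down, z forward; pixel columns grow to the right and rows downward; lengths in m; the calibration is good to about 2 mm. A picture is of the moment at which its call begins. get_calibration takes no time and is no camera call.
A pose or a line that the arm cannot do raises IKError and nothing moves.
- hand_in(): hands the job in; it is judged then, once.
Trained networks look in the newest picture that a camera, given by its name, has taken for a name from the list of things; names that differ only in an ending like _2 or _b are one class to them, and where a whole thing is asked for, a point or a joint stands for the part that bears it (a point fixed in the world has none). Each returns a list of dicts, best first, with "conf" (0 to 1); they miss things now and then, are a little off and sometimes report something else, mostly with a low value. They report only what shows in the picture. A call takes as long as a camera call.
- look_for(camera, name): "position" ([column, row] in pixels, amid what is visible of it).
- outline_of(camera, name): "region" (480x640 bool, what is visible of it) and "position" ([column, row] in pixels, amid what is visible of it).
The state is a dict: "time_s": time; "q": joint angles; "qvel": joint speeds; "tau": joint torques, N m; "eef_pos": TCP position; "tcp_rot": TCP orientation; "force": force on the tool from outside, world axes, zero at the start; "moment": the same for the moment, N m; "opening": opening from 0.0 (shut) to 1.0 (fully open); "grip_force": force on a finger pad.
Only numpy, scipy, OpenCV 4.12 (cv2) and the standard library are available. Lean on these libraries where they do the work, as an engineer would, in place of code of your own. Each camera call takes 0.05 s, during which the arm holds its last target. There are 200 camera calls.

## Working session

There is one attempt and no reset: what is moved stays moved. The work goes in short steps, each a Python script; the robot and the scene stay as the last script left them, time stands still between calls to the robot, and variables do not carry over. Pictures are saved under pics/ and viewed, at most 10 in all, crops included, and the job is handed in when it is done.

```bash
mkdir -p pics; ls
cat > h.py <<'E'
import numpy as np, cv2
from rig import *
def ray(cam,uv,z):
    c=get_calibration(cam);K=np.array(c["mtx"]);T=np.array(c["cam_to_world"])
    d=T[:3,:3]@np.linalg.inv(K)@np.array([uv[0],uv[1],1.0]);o=T[:3,3]
    return o+d*(z-o[2])/d[2]
def proj(cam,P):
    c=get_calibration(cam);K=np.array(c["mtx"]);T=np.linalg.inv(np.array(c["cam_to_world"]))
    p=T[:3,:3]@np.array(P)+T[:3,3];p=K@p;return p[:2]/p[2]
E
python3 - <<'E'
from h import *
for c in("top","side"):
    cv2.imwrite(f"pics/{c}0.png",get_image(c)); print(c,np.round(get_calibration(c)["cam_to_world"],3).tolist(),get_calibration(c)["mtx"])
for n,z in (("ink_purple",.022),("lane",.004),("ink_green",.1),("ink_yellow",.1),("frame",.03),("fence",.033),("stop_bar",.033),("frame_grip",.03),("cap_top",.022),("gap",.004)):
    for c in("top",):
        try: r=outline_of(c,n)
        except Exception as e: print(n,e); continue
        for d in r[:2]:
            ys,xs=np.nonzero(d["region"]); 
            p=np.array([ray(c,u,z)[:2] for u in cv2.boxPoints(cv2.minAreaRect(np.stack([xs,ys],1).astype(np.float32)))])
            print(n,round(d["conf"],2),np.round(d["position"]),np.round(p,3).tolist(),len(xs))
print(get_obs())
E
```

```text
pics
top [[0.007, -0.993, 0.114, 0.397], [-1.0, -0.007, 0.005, 0.046], [-0.004, -0.114, -0.993, 1.339], [0.0, 0.0, 0.0, 1.0]] [[560.41060805   0.         317.84565222]
 [  0.         560.41060805 234.19983243]
 [  0.           0.           1.        ]]
side [[0.805, -0.324, 0.497, -0.247], [-0.594, -0.429, 0.681, -1.011], [-0.007, -0.843, -0.538, 0.931], [0.0, 0.0, 0.0, 1.0]] [[612.57087618   0.         321.8634687 ]
 [  0.         612.57087618 240.39470515]
 [  0.           0.           1.        ]]
ink_purple 0.81 [355. 259.] [[0.488, 0.039], [0.535, -0.077], [0.491, -0.094], [0.444, 0.021]] 943
ink_purple 0.63 [354. 151.] [[0.788, 0.102], [0.818, -0.152], [0.69, -0.164], [0.661, 0.087]] 4084
lane 0.85 [212. 262.] [[0.339, 0.379], [0.654, 0.324], [0.635, 0.234], [0.322, 0.29]] 3745
ink_green 0.18 [218. 210.] [[0.574, 0.316], [0.625, 0.305], [0.61, 0.245], [0.559, 0.256]] 584
ink_yellow 0.58 [216. 207.] [[0.576, 0.316], [0.625, 0.304], [0.608, 0.244], [0.56, 0.256]] 560
frame 0.75 [482. 237.] [[0.432, -0.19], [0.6, -0.24], [0.544, -0.44], [0.378, -0.388]] 3626
stop_bar 0.66 [499. 16
[... 623 characters left out ...]
423], [0.452, 0.467]] 1971
{'time_s': 0.6, 'q': array([-1.21966435,  0.31088055,  0.01397391,  1.51147049, -0.00440285,
        1.31921414, -0.02716463]), 'qvel': array([ 0.0022204 ,  0.00033868,  0.00032747,  0.00020175, -0.00049563,
        0.00086922,  0.00150138]), 'tau': array([-5.23067030e-06, -3.79573524e+01,  1.45778507e-01, -2.30741000e+01,
        1.21448006e-02,  2.33455190e-03, -1.23822437e-05]), 'eef_pos': array([0.2105096 , 0.50814619, 0.2313264 ]), 'tcp_rot': array([3.14153415e+00, 8.55976058e-06, 2.74889612e+00]), 'force': array([-0.20275741,  0.5405684 , -0.80506785]), 'moment': array([-0.01382498, -0.00512593, -0.03221359]), 'grip_force': 0.0, 'opening': 1.0004248607651975}
```

Run:
```python
import cv2,numpy as np
a=cv2.imread("pics/top0.png")[100:380,120:600]; cv2.imwrite("pics/topc.png",cv2.resize(a,(800,467),interpolation=cv2.INTER_CUBIC))
```

```text
(no output)
```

View pics/topc.png

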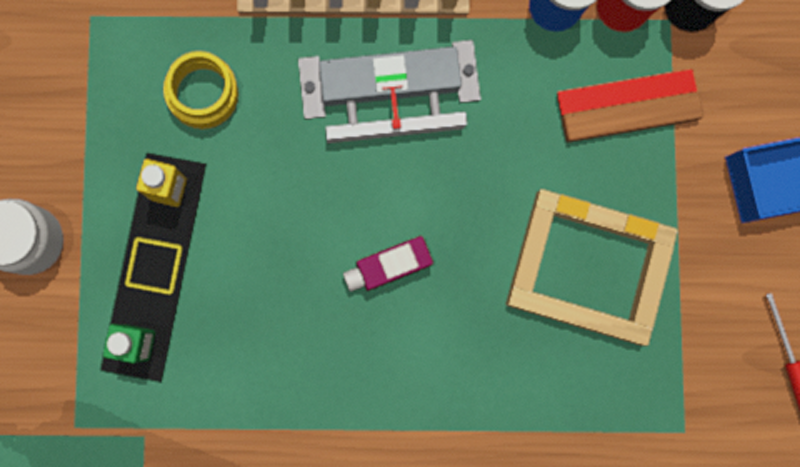

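View pics/side0.png

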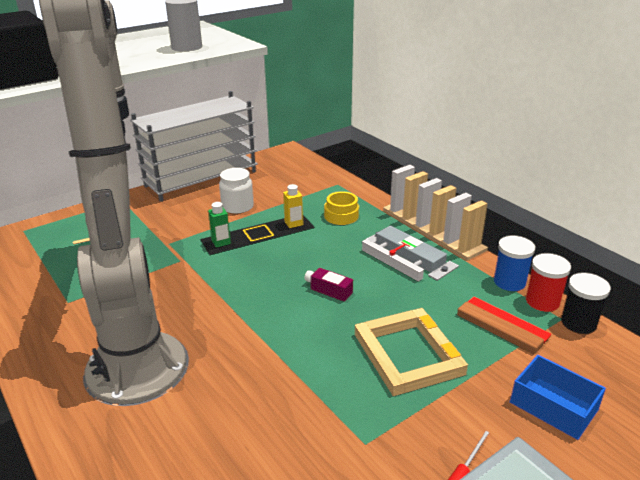

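The top crop shows the purple bottle with its cap end at crop (345,280), and the taped gap at (154,266) between yellow (far) and green (near). The bar's front edge runs from (327,138) to (466,123), and the frame is on the right with its hinges facing away. The side view agrees. Next I'll compute the poses and check IK.

```bash
cat >> h.py <<'E'
from scipy.spatial.transform import Rotation as Ro
def tool(p,yd,zd):
    z=np.array(zd,float);z/=np.linalg.norm(z);y=np.array(yd,float);y/=np.linalg.norm(y)
    return np.array(p,float),np.stack([np.cross(y,z),y,z],1)
def eul(R): return Ro.from_matrix(R).as_euler('xyz')
up=np.array([0,0,1.])
A=np.array([-.377,.926,0]);A/=np.linalg.norm(A)   # purple axis at start
BASE=np.array([.4895,-.0275,.022])-.061*A
gap=np.array([0,0,0]); LX=np.array([.170,.985,0]);LX/=np.linalg.norm(LX)
def plan(t,yaw,sgn,s=.062,zg=.026):
    """TCP grasp and place poses; bottle pose matrix columns: c, ., axis"""
    c=np.cross(up,A)*sgn; d=-up*np.cos(t)-A*np.sin(t)
    g=BASE+s*A;g[2]=zg; pg,Rg=tool(g+.019*d,c,d)
    a2=Ro.from_rotvec([0,0,yaw]).apply(LX); c2=np.cross(up,a2)*sgn
    B1=np.stack([A,c,np.cross(A,c)],1); B2=np.stack([up,c2,np.cross(up,c2)],1)
    M=B2@B1.T
    return (pg,Rg),(gap+M@(pg-BASE),M@Rg)
E
python3 - <<'E'
import h
from h import *
pix=lambda x,y:(120+x*.6,100+y*.6)
print("gap",ray("top",pix(154,266),.004),"fenceL,R",ray("top",pix(327,138-8),.033),ray("top",pix(466,123-8),.033),"front bottom",ray("top",pix(328,141),.003),ray("top",pix(467,127),.003))
print("caps y,g",ray("top",pix(151,177),.126),ray("top",pix(118,344),.126))
print("bottle cap, base",ray("top",pix(346,282),.03),ray("top",pix(427,250),.03))
h.gap[:]=0
h.gap=ray("top",pix(154,266),.004)
for t in (20,30,40,50):
  for yaw in (-20,-10,0,10):
    for s in (1,-1):
      g,p=plan(np.radians(t),np.radians(yaw),s)
      q=[inverse_kinematics(x,eul(R)) for x,R in (g,p)]
      print(t,yaw,s,[None if k is None else np.round(k,2).tolist() for k in q])
E
```

```text
gap [0.48693963 0.30391775 0.004     ] fenceL,R [0.68057078 0.05735143 0.033     ] [ 0.70360202 -0.14065771  0.033     ] front bottom [0.67080754 0.05603192 0.003     ] [ 0.69283147 -0.14623571  0.003     ]
caps y,g [0.59591717 0.28767119 0.126     ] [0.37767506 0.32392945 0.126     ]
bottle cap, base [0.46461302 0.02912776 0.03      ] [ 0.51036346 -0.08448387  0.03      ]
20 -20 1 [[-0.29, 0.42, 0.09, 2.06, 0.52, 0.66, 2.9], [0.8, 1.21, -1.09, 2.36, 3.64, 0.46, -0.63]]
20 -20 -1 [[-0.63, 0.46, 0.51, 2.07, 0.22, 0.6, 0.03], [0.8, 1.21, -1.09, 2.36, 3.64, 0.46, 2.51]]
20 -10 1 [[-0.29, 0.42, 0.09, 2.06, 0.52, 0.66, 2.9], [-0.78, 1.06, 0.93, 2.29, 4.17, 1.88, -1.99]]
20 -10 -1 [[-0.63, 0.46, 0.51, 2.07, 0.22, 0.6, 0.03], [-0.78, 1.06, 0.93, 2.29, 4.17, 1.88, 1.15]]
20 0 1 [[-0.29, 0.42, 0.09, 2.06, 0.52, 0.66, 2.9], [0.58, 0.94, -0.71, 2.1, -1.37, 0.68, -1.9]]
20 0 -1 [[-0.63, 0.46, 0.51, 2.07, 0.22, 0.6, 0.03], [0.58, 0.94, -0.71, 2.1, -1.37, 0.68, 1.24]]
20 10 1 [[-0.29, 0.42, 0.09, 2.06, 0.52, 0.66, 2.9], [0.01, 0.81, 0.01, 1.98, -1.43, 1.26, -1.95]]
20 10 -1 [[-0.63, 0.46, 0.51, 2.
[... 1765 characters left out ...]
-20 -1 [[-0.95, 0.69, 0.51, 2.12, 0.87, 0.75, -0.89], [-1.19, 0.66, 1.13, 2.25, 4.54, 1.02, 0.58]]
50 -10 1 [[-0.57, 0.63, 0.02, 2.1, 1.11, 0.99, 2.06], [-0.42, 0.42, 0.2, 2.15, -1.42, 0.65, -2.52]]
50 -10 -1 [[-0.95, 0.69, 0.51, 2.12, 0.87, 0.75, -0.89], [0.03, 0.45, -0.35, 2.14, -1.23, 0.44, 0.51]]
50 0 1 [[-0.57, 0.63, 0.02, 2.1, 1.11, 0.99, 2.06], [0.48, 0.67, -0.91, 2.03, -0.34, 0.37, 3.05]]
50 0 -1 [[-0.95, 0.69, 0.51, 2.12, 0.87, 0.75, -0.89], [-0.49, 0.49, 0.34, 2.07, -1.3, 0.84, 0.66]]
50 10 1 [[-0.57, 0.63, 0.02, 2.1, 1.11, 0.99, 2.06], [-0.88, 0.72, 0.94, 1.98, -1.41, 1.3, -2.32]]
50 10 -1 [[-0.95, 0.69, 0.51, 2.12, 0.87, 0.75, -0.89], [-0.44, 0.54, 0.32, 1.96, -1.17, 0.95, 0.69]]
```

```bash
cat >> h.py <<'E'
gap=np.array([.487,.305,.004]); LX=np.array([.164,.986,0]);LX/=np.linalg.norm(LX)
G,P=plan(np.radians(35),np.radians(5),-1,s=.056)
E
python3 - <<'E'
from h import *
(pg,Rg),(pp,Rp)=G,P
print(pg,pp,[inverse_kinematics(p+up*.14,eul(R)) is not None for p,R in (G,P)])
pre=pg-.10*Rg[:,2]
movep(pre+up*.1,eul(Rg)); print(get_obs()["time_s"])
line_to(pre,rate=.3)
line_to(pg,rate=.12)
move_gripper(0.0,50); o=get_obs();print(o["opening"],o["grip_force"],o["eef_pos"],o["force"])
line_to(pg+up*.12,rate=.2)
o=get_obs();print(o["time_s"],o["opening"],o["grip_force"],o["force"])
cv2.imwrite("pics/side1.png",get_image("side"))
E
```

```text
[ 0.49549471 -0.04222441  0.01043611] [0.48789592 0.31652913 0.04910205] [True, True]
2.5917
0.5079411417129619 51.90064072608948 [ 0.49576909 -0.04166426  0.01081746] [-2.79167529  1.69734707  6.3097399 ]
5.2667 0.5069891876855185 51.264474391937256 [ 0.14050528 -0.28703599 -1.97725751]
```

View pics/side1.png

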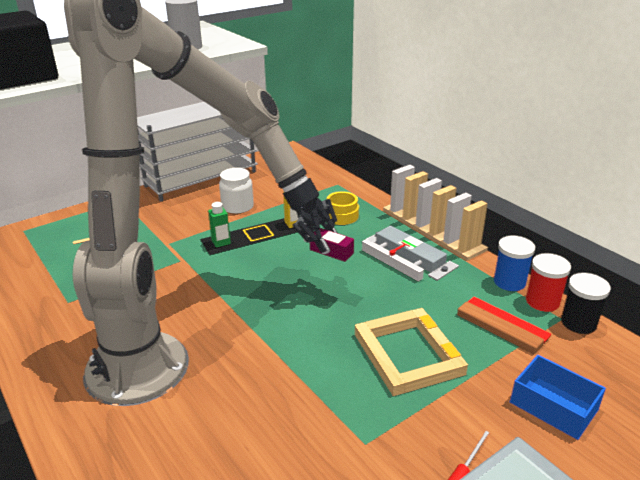

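The bottle is held level and lifted, at about (330,245). Now I'll rotate it upright and hover over the gap.

Run:
```python
from h import *
(pg,Rg),(pp,Rp)=G,P
mid=np.array([.46,.12,.26])
M=Ro.from_matrix([Rg,Rp])
from scipy.spatial.transform import Slerp
try: movep(mid,eul(Slerp([0,1],M)(.5).as_matrix()))
except IKError as e: print("mid",e)
movep(pp+up*.14,eul(Rp)); o=get_obs();print(o["time_s"],o["eef_pos"],o["opening"])
wait(.2)
im=get_image("side");im2=get_image("top")
cv2.imwrite("pics/both2.png",np.hstack([cv2.resize(im[100:340,130:410],(466,400)),cv2.resize(im2[160:400,120:320],(333,400))]))
```

```text
7.1333 [0.48694341 0.31664144 0.18778809] 0.5044295931656271
```

View pics/both2.png

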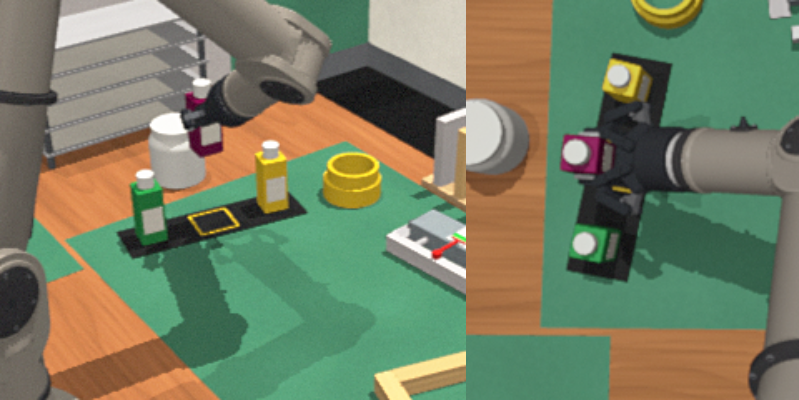

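Upright at the hover: the purple cap is at top-picture pixel (186,251), with the neighbours untouched. I'll check it against the gap and lower.

Run:
```python
from h import *
(pp,Rp)=P
c=ray("top",(186,251.2),.265); e=c-gap; print("cap err",e)
k=np.array([e[0],e[1],0]); k=k if np.linalg.norm(k)<.015 else k*0
line_to(pp+up*.14-k,rate=.15)
line_to(pp+up*.03-k,rate=.2); line_to(pp+up*.002-k,rate=.05)
o=get_obs();print(o["force"],o["eef_pos"]-pp)
for i in range(3):
    if get_obs()["force"][2]>1.5: break
    line_to(np.array(get_obs()["eef_pos"])-up*.0015,rate=.03)
print(get_obs()["force"],get_obs()["eef_pos"]-pp)
move_gripper(.75); print(get_obs()["opening"])
line_to(pp-k-.11*Rp[:,2],rate=.15)
line_to(pp-k-.13*Rp[:,2]+up*.06,rate=.3)
print(get_obs()["time_s"])
im=get_image("side");im2=get_image("top")
cv2.imwrite("pics/both3.png",np.hstack([cv2.resize(im[100:340,130:410],(466,400)),cv2.resize(im2[160:400,120:320],(333,400))]))
```

```text
cap err [-1.8698216e-03 -1.7546914e-04  2.6100000e-01]
[-0.26475015 -0.83790632  0.81943293] [0.00219585 0.000171   0.00244644]
[-1.69480406 -3.90311104  5.67492809] [0.00243838 0.00059509 0.00246146]
0.75421181131954
10.95
```

View pics/both3.png

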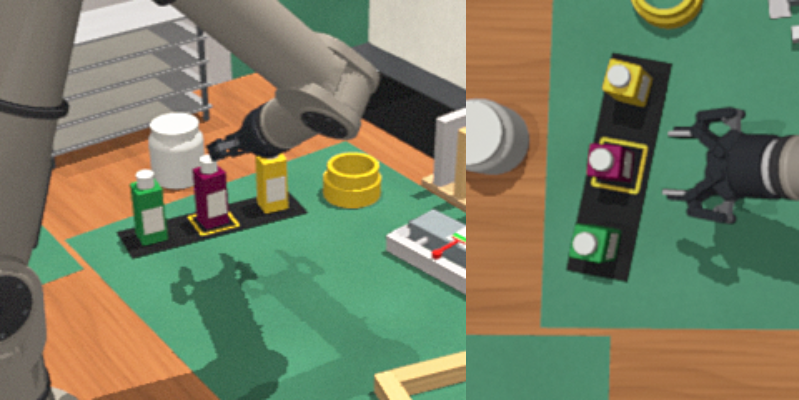

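The purple bottle stands in the taped gap, its cap at (601,160), exactly midway between the neighbours' caps. Next is the frame.

Run:
```python
from h import *
pix=lambda x,y:(120+x*.6,100+y*.6)
C=np.array([ray("top",pix(*p),.03) for p in ((541,191),(676,231),(646,344),(509,306))]); print(np.round(C,3).tolist(),np.linalg.norm(np.diff(C,axis=0),axis=1))
c=C.mean(0); fx=(C[0]+C[1]-C[2]-C[3]); fx/=np.linalg.norm(fx); ya=np.arctan2(fx[1],fx[0]); print(c,np.degrees(ya))
g=c-.072*fx
u=np.array([.994,.11,0]);u/=np.linalg.norm(u);fo=np.array([.680,-.043,0])
t=fo-.157*u
np.save("fr.npy",np.array([g,fx,u,fo]))
best=None
for s in(1,-1):
    R1=tool(g,s*fx,-up)[1];R2=tool(g,s*u,-up)[1]
    q1=inverse_kinematics(g*[1,1,0]+up*.007,eul(R1));q2=inverse_kinematics(t+.03*u+up*.007,eul(R2))
    print(s,None if q1 is None else np.round(q1,2),None if q2 is None else np.round(q2,2))
```

```text
[[0.595, -0.246, 0.03], [0.54, -0.435, 0.03], [0.382, -0.388, 0.03], [0.433, -0.199, 0.03]] [0.19679682 0.16495988 0.19609641]
[ 0.48727125 -0.31683161  0.03      ] -16.45898688920545
1 [ 0.13  0.54  0.6   1.9  -0.41  0.82  0.66] [-0.24  0.58  0.43  1.77 -0.31  0.86  0.44]
-1 [ 1.34  0.77 -1.08  1.86  0.8   1.03  2.77] [-0.4   0.63  0.67  1.78 -0.49  0.9  -2.55]
```

Run:
```python
from h import *
g,fx,u,fo=np.load("fr.npy")
g=g*[1,1,0]
R1=tool(g,fx,-up)[1];R2=tool(g,u,-up)[1]
p=np.array(get_obs()["eef_pos"]); line_to(p+[0,-.08,.12],rate=.3)
movep(g+up*.12,eul(R1)); move_gripper(.9)
line_to(g+up*.007,rate=.12); print(get_obs()["force"])
move_gripper(0,90); o=get_obs();print(o["opening"],o["grip_force"],o["force"])
line_to(g+up*.019,rate=.08)
pre=fo-.157*u-.045*u
line_to(pre+up*.019,eul(R2),rate=.12)
wait(.2);o=get_obs();print(o["time_s"],o["opening"],o["grip_force"],o["eef_pos"]-pre,o["force"])
im=get_image("side");im2=get_image("top")
cv2.imwrite("pics/t4.png",cv2.resize(im2[130:300,230:470],(800,567),interpolation=cv2.INTER_CUBIC))
cv2.imwrite("pics/s4.png",cv2.resize(im[180:400,280:560],(700,550)))
```

```text
[ 0.05442994 -0.29943712  0.0242963 ]
0.28593972140449747 89.14915680885315 [0.45320883 0.15786495 5.77811014]
17.875 0.28643958379694295 88.54689717292786 [-6.04483606e-05 -3.59990024e-04  1.90133232e-02] [-0.31494404 -0.05661625 -1.98828114]
```

View pics/t4.png

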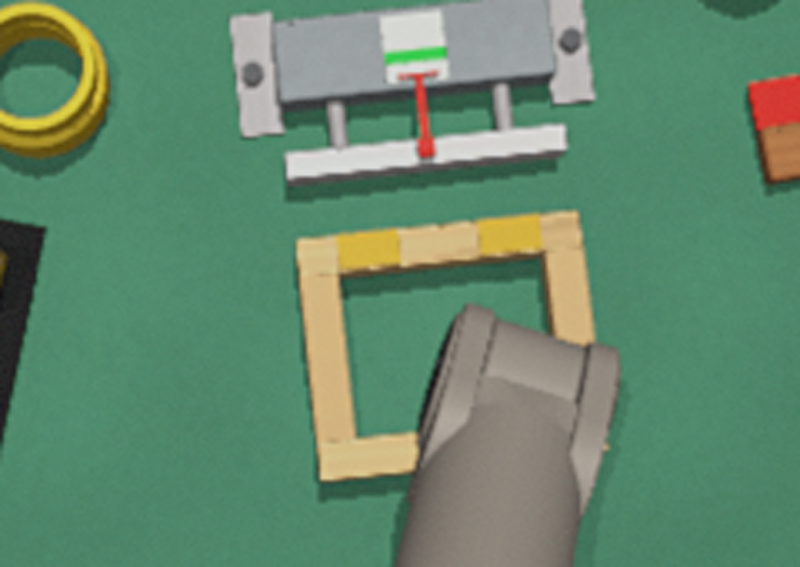

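View pics/s4.png

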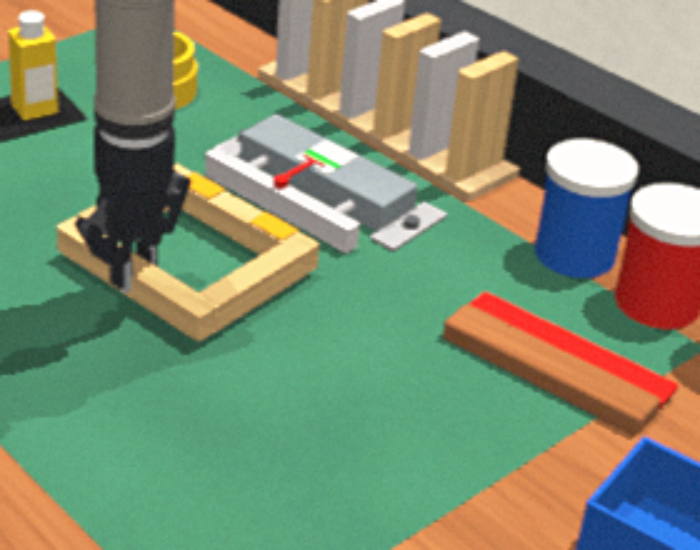

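The frame is square to the bar, with its hinge-edge middle at crop (438,226) against the bar's middle at (427,155). That puts it about 2–3 mm right along the push direction. I'll shift it left, lower it, then push by force.

Run:
```python
from h import *
g,fx,u,fo=np.load("fr.npy"); v=np.cross(up,u)
pre=fo-.202*u+.0022*v
line_to(pre+up*.019,rate=.05); line_to(pre+up*.0072,rate=.05)
print("down",get_obs()["force"])
line_to(pre+up*.0072+.025*u,rate=.1)
a=.025;L=[]
while a<.085:
    a+=.002; line_to(pre+up*.0072+a*u,rate=.04)
    o=get_obs();f=-np.dot(o["force"],u);L.append((round(a,4),round(f,1),round(o["force"][2],1),round(np.dot(o["eef_pos"]-pre,u),4)))
    if f>8.5: break
wait(.3);o=get_obs();print(L,o["force"],o["moment"],o["grip_force"],o["time_s"])
im2=get_image("top");im=get_image("side")
cv2.imwrite("pics/t5.png",np.hstack([cv2.resize(im2[130:280,300:420],(400,500),interpolation=cv2.INTER_CUBIC),cv2.resize(im[210:310,350:430],(400,500),interpolation=cv2.INTER_CUBIC)]))
cv2.imwrite("pics/t5.png",np.hstack([cv2.resize(im2[130:250,300:420],(400,400),interpolation=cv2.INTER_CUBIC),cv2.resize(im[200:300,350:450],(400,400),interpolation=cv2.INTER_CUBIC)]))
```

```text
down [-1.70848111  0.92413461  7.07769002]
[(0.027, np.float64(0.2), np.float64(7.0), np.float64(0.0276)), (0.029, np.float64(4.0), np.float64(11.9), np.float64(0.0276)), (0.031, np.float64(8.9), np.float64(16.4), np.float64(0.0276))] [-8.26074017 -1.12521507 16.60123542] [-0.10369364  1.03230426  0.08146517] 91.15225195884705 20.0583
```

View pics/t5.png

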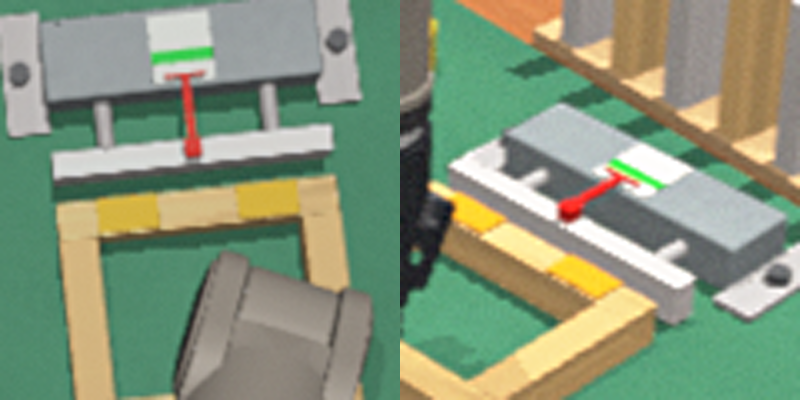

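The frame is aligned but stuck about 1 cm short of the bar, with the pointer at rest: it's being pressed down too hard (16 N). I'll unload it vertically, then push.

Run:
```python
from h import *
g,fx,u,fo=np.load("fr.npy"); v=np.cross(up,u)
pre=fo-.202*u+.0022*v
a=.027;z=.0072;L=[]
def go(): 
    line_to(pre+up*z+a*u,rate=.04); o=get_obs()
    return -np.dot(o["force"],u),o["force"][2],np.dot(o["eef_pos"]-pre,u),o["eef_pos"][2]
r=go()
while r[1]>.5 and z<.012: z+=.0007; r=go(); L.append(np.round([a,z,*r],4).tolist())
while a<.07:
    a+=.002; r=go()
    if r[1]>4: z+=.0006
    if r[1]<-2.2: z-=.0004
    L.append(np.round([a,z,*r],4).tolist())
    if r[0]>7.5: break
for l in L: print(l)
o=get_obs();print(o["force"],o["moment"],o["time_s"])
im2=get_image("top");im=get_image("side")
cv2.imwrite("pics/t6.png",np.hstack([cv2.resize(im2[130:250,300:420],(400,400),interpolation=cv2.INTER_CUBIC),cv2.resize(im[200:300,350:450],(400,400),interpolation=cv2.INTER_CUBIC)]))
```

```text
[0.027, 0.0079, 0.9559, 5.7451, 0.0267, 0.008]
[0.027, 0.0086, 0.3513, 0.8276, 0.0266, 0.0082]
[0.027, 0.0093, 0.1391, -1.1061, 0.0261, 0.0087]
[0.029, 0.0089, 0.1566, -2.426, 0.0285, 0.0088]
[0.031, 0.0085, 0.0009, -2.4042, 0.031, 0.0087]
[0.033, 0.0085, -0.98, -1.8713, 0.0333, 0.0085]
[0.035, 0.0085, -0.5077, -2.1074, 0.0353, 0.0085]
[0.037, 0.0081, 0.4521, -2.8126, 0.0373, 0.0085]
[0.039, 0.0081, -0.0532, -1.3898, 0.0394, 0.0082]
[0.041, 0.0081, -0.0458, -0.5915, 0.0415, 0.0082]
[0.043, 0.0081, 0.592, -0.634, 0.0434, 0.0082]
[0.045, 0.0081, 1.0292, 0.3474, 0.0453, 0.0082]
[0.047, 0.0081, 1.3519, 0.485, 0.047, 0.0081]
[0.049, 0.0081, 3.6474, 2.9864, 0.0485, 0.008]
[0.051, 0.0081, 5.3452, 3.3701, 0.0501, 0.0081]
[0.053, 0.0087, 7.7713, 5.1878, 0.0513, 0.0081]
[-7.59982222 -1.97841354  5.18784631] [-0.22362062  0.84811498  0.15637184] 24.4083
```

Run:
```python
from h import *
g,fx,u,fo=np.load("fr.npy"); v=np.cross(up,u)
pre=fo-.202*u+.0022*v
a=.053;z=.0087
for i in range(7):
    line_to(pre+up*z+a*u,rate=.03); wait(.1); o=get_obs()
    r=-np.dot(o["force"],u),o["force"][2],np.dot(o["eef_pos"]-pre,u),o["eef_pos"][2]
    print(np.round([a,z,*r],4).tolist())
    if r[2]>.0565 or r[0]>10.5: break
    if r[1]>4: z+=.0004
    a+=.0012
o=get_obs();print(o["force"],o["moment"],o["time_s"],o["grip_force"])
im2=get_image("top");im=get_image("side")
cv2.imwrite("pics/t7.png",np.hstack([cv2.resize(im2[130:250,300:420],(400,400),interpolation=cv2.INTER_CUBIC),cv2.resize(im[200:300,350:450],(400,400),interpolation=cv2.INTER_CUBIC)]))
```

```text
[0.053, 0.0087, 5.4733, 1.7689, 0.0514, 0.0083]
[0.0542, 0.0087, 5.58, 2.3071, 0.0523, 0.0082]
[0.0554, 0.0087, 6.4968, 2.8522, 0.0532, 0.0082]
[0.0566, 0.0087, 8.3385, 3.3028, 0.054, 0.0082]
[0.0578, 0.0087, 7.3861, 4.1051, 0.0548, 0.0081]
[0.059, 0.0091, 8.1805, 3.8579, 0.0558, 0.0084]
[0.0602, 0.0091, 8.0916, 3.7452, 0.0567, 0.0083]
[-7.94256107 -1.79291559  3.74523861] [-0.27790606  1.01958192  0.2373676 ] 26.9583 89.5528256893158
```

View pics/t7.png

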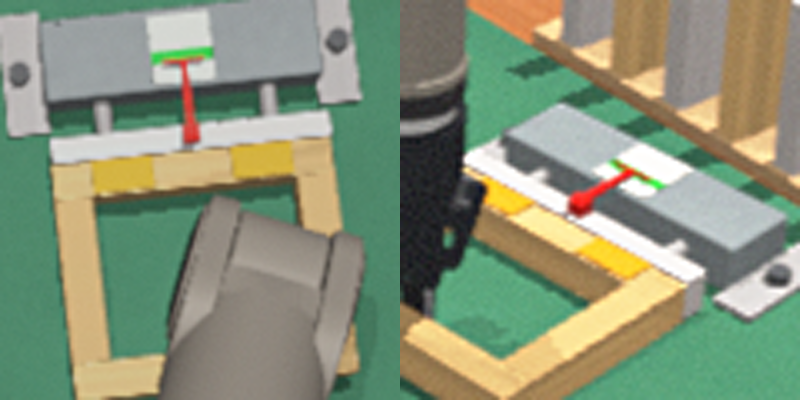

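It's flush and the ends are level. The pointer is just at the lower edge of the green band (about 10 mm), so I'll push about 4.5 mm further for the middle.

Run:
```python
from h import *
g,fx,u,fo=np.load("fr.npy"); v=np.cross(up,u)
pre=fo-.202*u+.0022*v
a=.0602;z=.0091
for i in range(7):
    a+=.0011
    line_to(pre+up*z+a*u,rate=.03); wait(.15); o=get_obs()
    r=-np.dot(o["force"],u),o["force"][2],np.dot(o["eef_pos"]-pre,u),o["eef_pos"][2]
    print(np.round([a,z,*r],4).tolist())
    if r[2]>.0607 or r[0]>13: break
    if r[1]>4.5: z+=.0003
wait(.6);o=get_obs();print(o["force"],o["moment"],o["time_s"],o["grip_force"])
im2=get_image("top");im=get_image("side")
cv2.imwrite("pics/t8.png",np.hstack([cv2.resize(im2[130:250,300:420],(400,400),interpolation=cv2.INTER_CUBIC),cv2.resize(im[200:300,350:450],(400,400),interpolation=cv2.INTER_CUBIC)]))
```

```text
[0.0613, 0.0091, 10.0188, 4.467, 0.0574, 0.0083]
[0.0624, 0.0091, 10.3772, 4.983, 0.0582, 0.0082]
[0.0635, 0.0094, 9.9053, 4.9803, 0.0591, 0.0084]
[0.0646, 0.0097, 10.4042, 4.3945, 0.0599, 0.0086]
[0.0657, 0.0097, 11.0373, 3.8896, 0.0607, 0.0085]
[0.0668, 0.0097, 11.9046, 5.2006, 0.0614, 0.0085]
[-11.4093593   -1.72115507   6.23969538] [-0.33682924  1.417533    0.28312268] 30.0583 89.74302649497986
```

View pics/t8.png

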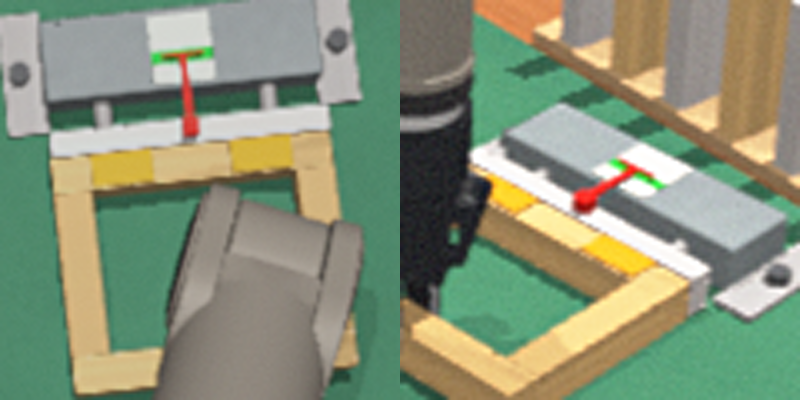

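The pointer is now in the middle of the green band at crop (182,55). The frame is flush and level with the bar, and the forces are steady, so I'm handing in.

```bash
python3 -c "
from rig import *
print(hand_in())"
```

```text
the job is handed in; nothing more can be done
None
```

I handed the job in at about 30 s of the 64 s allowed, but `hand_in()` returned no verdict. The purple bottle is upright in the gap and let go. The frame is flush and level with the bar, the pointer is mid-green, and the arm still holds it there with about 11 N measured at the wrist.

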